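# Let the sample drawer of a roast-colour analyser out by hand

### The arm

A 6-joint arm with a two-finger parallel gripper is mounted at the origin on the work surface. World frame = base frame: x ahead of the robot, y to its left, z up, the work surface at z = 0. Lengths are in m, angles in rad, forces in N, time in s.
With the tool pointing down it reaches from about 0.3 to 0.875 m from the base axis. Payload 6.4 kg.
Tool frame: the origin (TCP) lies between the finger pads; the fingertips stand 19 mm ahead of it and the grasp point (between the pads) is the TCP (ctrl.tips_ahead is the z of the fingertips in the tool frame, in m); z points along the fingers, y is the line along which they close (so a half turn about z gives the same grasp; the last joint's range is limited). The gripper opens to 85 mm and grips with 20 to 120 N. Pads are 22 mm wide; open, the fingers measure 114 mm over their backs; the gripper's body (76 mm by 85 mm) begins 54 mm behind the grasp point. The pads swing forward as they close: fully open they stand 13 mm farther back than shut.
Start: joints at [-1.317, 0.181, 1.607, -0, 1.354, -0.206], TCP at [0.255, -0.515, 0.25] pointing down, gripper open.
Joint ranges: [-2.99, 2.99], [-0.89, 2.07], [0.3, 2.58], [-1.14, 4.28], [0, 2.63], [-3.12, 3.12]. Speed limits (rad/s): [2.57, 2.57, 3.01, 3.14, 3.14, 3.14].

### API

Orientations are given as a unit quaternion [w, x, y, z].
In Python, from bench import readout, vision, ctrl gives the robot as it stands.
- The arm moves only by the tool play_rows, never from a script. Its arguments are lists of equal length, an entry for each row: "xyz": the shift along the tool's x, y, z in mm, a list of three; "rot": the turn, a rotation vector about the tool's x, y, z in rad, a list of three; "grip": the opening, from 0 (shut) to 1 (fully open). In form: {"xyz": [[x, y, z], ...], "rot": [[rx, ry, rz], ...], "grip": [grip, ...]}. A call has exactly 10 rows; each row is the pose to reach, as a shift and turn from the pose commanded when the call began, along the tool's axes at that moment; what a row does not reach only later rows make up. A row lasts 1/8 s, in which the tool goes at most 62.5 mm and 10.7 degrees, less where a joint would pass 70% of its speed; a pose out of reach is approached as far as the arm can. A call with a gripper value outside its range is refused whole. The fingers move at their own pace and stop on an object; the grip force is fixed at half the most. Time passes only in rows, so rows that repeat a pose let the fingers close, or fill a call up. It gives the time, the measured TCP pose, the force, the opening and the grip force at its end, in the units of the state.
- readout.get_obs(): the state, without advancing time (a new reading comes with each control period).
- vision.camera(name): name is "scene" or "side" or "wrist"; returns a dict with "color" (420x560x3 uint8, red, green, blue), "depth" (420x560 float32, m along the optical axis (not along the pixel's ray), 0 where there is no reading), "camera_matrix" (3x3 intrinsics, pixels), "extrinsics" (4x4, takes a point from camera to world coordinates); the wrist camera has in their place "hand_eye" (4x4, takes a point from camera to tool coordinates, whose origin is the TCP and whose axes are the flange's). Camera axes: x right, y down, z forward; pixel columns grow to the right and rows downward; lengths in m; the calibration is good to about 2 mm. The wrist camera is an equidistant fisheye: a pixel r from the principal point sees the ray r / f radians off the axis. A picture is of the moment at which its call begins: read the wrist's pose just before it.
- ctrl.hand_in(): hands the job in; it is judged then, once.
The state is a dict: "time_s": time; "q": joint angles; "dq": joint speeds; "joint_efforts": joint torques, N m; "eef_pos": TCP position; "eef_rot": TCP orientation; "wrist_force": force on the tool from outside, world axes, zero at the start; "torque": the same for the moment, N m; "opening": opening from 0.0 (shut) to 1.0 (fully open); "grasp_force": force on a finger pad.
Only numpy, scipy, OpenCV 4.12 (cv2) and the standard library are available. Lean on these libraries where they do the work, as an engineer would, in place of code of your own. Each camera call takes 0.05 s, during which the arm holds its last target. There are 200 camera calls.

### The job

Open the sample drawer of the roast-colour analyser without letting it fly out: press the broad oblong eject key down with one fingertip while another finger already waits in front of the drawer, so that the drawer jumps out only a short way, less than half, and comes to rest against that finger before you let the key up. Then back that finger away slowly so that the drawer follows it gently all the way out to its stop, and take your hand clear. Only touch and push: leave the filled dish lying in the drawer, do not press the small round key, and do not disturb the other things on the counter.

Things in the scene. Friction and masses are not known exactly. Their poses are not given: they have to be found in the camera images.
- analyser: White low bench instrument on an aluminium base plate 330 x 210 mm, fixed. Origin on the counter below the plate's middle; x points to its back, -x to the operator's side (front), y left, z up. The head (79 mm tall, display hood at the back 109 mm) lies behind x = -50 mm; before it an open apron 10 mm high, and on the apron's right (y -105 to -36 mm) a grey key console 38 mm high.
- drawer (a joint): How far the drawer is out, m: 0 shut and latched, 0.095 fully out at its stop. It slides along the analyser's -x. A spring pushes it out with about 3 N over the whole travel; pressing the eject key by about 5 mm frees it, and unless something stops it it is out within about 0.4 s. A finger in its way stops it, and it follows when the finger backs away.
- drawer_face (a point): Middle of the outer face of the drawer's plain aluminium front, 126 mm wide, 56 mm tall (14 to 70 mm above the counter), facing the analyser's -x. Shut it is at x = -50, y = +36, z = 42 mm in the analyser's frame, so the front spans y from -27 to +99 mm. The dish's seat is centred 66 mm behind this face.
- drawer_seat (a point): Centre of the floor of the round seat (93 mm across, 9 mm deep) in the drawer, 21 mm above the counter.
- eject_key (a joint): How far the eject key is pressed, m: 0 up, 0.008 fully down; it springs back. Needs about 2 N to start and 5.5 N to be fully down; it frees the drawer at about 0.005.
- eject_key_top (a point): Middle of the top of the eject key, oblong, black, 30 mm (along x) x 36 mm (along y), 10 mm proud of the console: top 48 mm above the counter when up, at x = -88, y = -72 mm in the analyser's frame, 38 mm before the shut drawer's face and 45 mm right of its near edge. Pressed straight down. The console ends 36 mm left of this point; beyond, the apron before the drawer is open.
- measure_key (a joint): How far the small round measure key is pressed, m: 0 up, 0.003 fully down. To be left alone.
- measure_key_top (a point): Top of the small round measure key, 20 mm across, 42 mm above the counter, on the console 50 mm in front (-x) of the eject key.
- dish_center (a point): Centre (half-way up) of the round steel sample dish, 90 mm across, 22 mm tall, filled with levelled ground coffee, 100 to 200 g; it lies in the seat of the drawer, inside the head while the drawer is shut.
- spare_dish: Empty steel sample dish, 90 mm across, 22 mm tall, standing to the left of the analyser. Origin at the middle of its underside.
- cupping_spoon: Steel spoon 160 mm long lying to the right of the analyser, along its own x. Origin at its middle, on the underside.
- bean_bowl: Blue bowl, 128 mm across, 45 mm tall, with green beans. Origin at the middle of its underside.
- timer: Flat blue kitchen timer 75 x 105 x 22 mm. Origin at the middle of its underside.
- bean_jar: Jar of roasted beans, 72 mm across, 97 mm tall. Origin at the middle of its underside.
- tamper: Steel coffee tamper, 58 mm across, 80 mm tall. Origin at the middle of its underside.
- cupping_bowl: White cup, 90 mm across, 62 mm tall. Origin at the middle of its underside.

How it is judged:
By the outcome, as a careful person would: the job done as asked, in the order asked, and still so for the second after the job is handed in, with the robot touching nothing.
It also fails if it takes over 35 s, if anything falls off the work surface, if the arm or the gripper's body presses on something with over 40 N, if the wrist force passes 120 N, or if a joint passes its speed limit or range.

## Working session

There is one attempt and no reset: what is moved stays moved. The work goes in short steps, Python scripts to look and compute and a tool call to move; the robot and the scene stay as the last step left them, time stands still between calls to the robot, and variables do not carry over. Pictures are saved under pics/ and viewed, at most 10 in all, crops included, and the job is handed in when it is done.

Besides the shell and the picture viewer there is one more tool, called after "Call:" by a JSON object that holds its "method" and its "body". play_rows: Moves the arm, as the interface text tells. Its arguments: {"type":"object","properties":{"xyz":{"type":"array","items":{"type":"array","items":{"type":"number"}}},"rot":{"type":"array","items":{"type":"array","items":{"type":"number"}}},"grip":{"type":"array","items":{"type":"number"}}},"required":["xyz","rot","grip"]}

```bash
mkdir -p pics; ls; cat > h.py <<'E'
import numpy as np, cv2
from bench import readout, vision, ctrl
def world(c):
    d=c["depth"];K=c["camera_matrix"];T=c["extrinsics"]
    v,u=np.indices(d.shape)
    p=np.stack([(u-K[0,2])/K[0,0]*d,(v-K[1,2])/K[1,1]*d,d],-1)
    w=p@T[:3,:3].T+T[:3,3]; w[d==0]=np.nan
    return w
E
python3 - <<'E'
from h import *
for n in("scene","side"):
    c=vision.camera(n); cv2.imwrite(f"pics/{n}0.png",c["color"][...,::-1]); np.savez(f"{n}0.npz",**c)
    print(n,c["extrinsics"][:3,3],c["extrinsics"][:3,2])
o=readout.get_obs();print(o["eef_pos"],o["eef_rot"],o["time_s"],ctrl.tips_ahead,o["wrist_force"])
E
```

```text
pics
scene [1.32953823 0.37924551 1.08498528] [-0.55087577 -0.30530756 -0.77673881]
side [ 0.5399451  -1.12215983  0.96706551] [ 0.0468869   0.7677568  -0.63902356]
[ 0.25504714 -0.51478287  0.24943276] [-8.41772267e-04  9.73694013e-01  2.27857982e-01 -1.82049473e-05] 0.1 0.019 [-0.41770475 -0.04851631  0.90453369]
```

View pics/scene0.png

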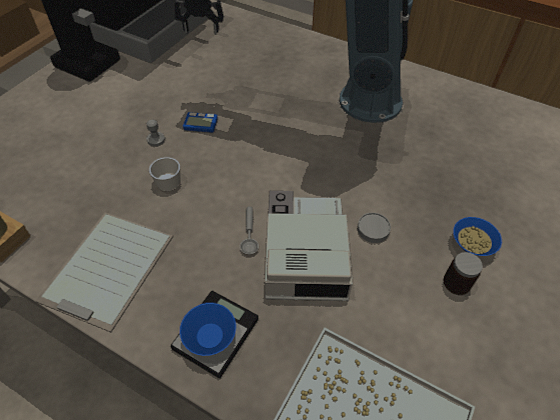

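View pics/side0.png

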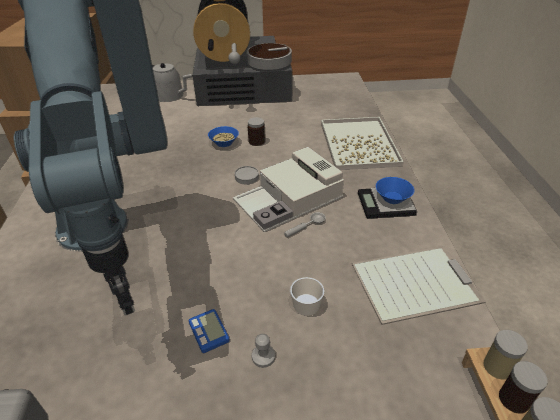

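The scene view shows the analyser at about (308,250), front towards the robot, with the console at (281,203). In the side view the console is at (272,213) and the apron at (250,200). Next I'll take heights and enlarged crops.

```bash
python3 - <<'E'
from h import *
S=np.load("scene0.npz");D=np.load("side0.npz")
a=cv2.resize(S["color"][170:310,240:400],None,fx=3.7,fy=3.7,interpolation=cv2.INTER_CUBIC)
b=cv2.resize(D["color"][140:240,220:350],None,fx=4.5,fy=4.5,interpolation=cv2.INTER_CUBIC)
b=b[:a.shape[0]]
cv2.imwrite("pics/crop_side.png",b[...,::-1])
for n,c,(r0,r1,c0,c1) in(("scene",S,(180,310,255,360)),("side",D,(140,235,225,350))):
    w=world(c)[r0:r1,c0:c1].reshape(-1,3)
    print(n)
    for lo,hi in((.007,.014),(.034,.041),(.044,.051),(.073,.084),(.10,.114)):
        m=(w[:,2]>lo)&(w[:,2]<hi); p=w[m]
        if len(p)<6: print(lo,len(p));continue
        r=cv2.minAreaRect(p[:,:2].astype(np.float32)*1000)
        print(lo,len(p),np.round(p.mean(0)*1000),np.round(r[0]),np.round(r[1]),round(r[2],1))
# sample points
w=world(D)
for u,v in((258,207),(265,214),(278,208),(235,200),(300,180)): print(u,v,np.round(w[v,u]*1000), D["color"][v,u])
w=world(S)
for u,v in((281,197),(281,209),(305,207),(320,205),(308,230)): print(u,v,np.round(w[v,u]*1000), S["color"][v,u])
E
```

```text
scene
0.007 857 [602.  85.  10.] [658.  93.] [341. 283.] 25.0
0.034 484 [634.  17.  37.] [658.  90.] [326. 209.] 28.7
0.044 210 [712.  82.  47.] [735.  65.] [343. 179.] 58.1
0.073 3188 [681. 101.  78.] [707. 117.] [215. 210.] 28.6
0.1 2317 [767. 149. 108.] [762. 147.] [ 82. 200.] 28.6
side
0.007 1101 [630. 108.  11.] [664. 178.] [580. 513.] 84.1
0.034 468 [619.  -8.  38.] [545. 148.] [308. 539.] 46.2
0.044 196 [669.  21.  48.] [649. 216.] [303. 505.] 14.9
0.073 1560 [682.  86.  80.] [707. 114.] [214. 219.] 28.7
0.1 767 [764. 133. 109.] [762. 143.] [ 84. 206.] 28.6
258 207 [552.  34.  12.] [194 198 186]
265 214 [572. -40.  42.] [125 119 114]
278 208 [616. -20.  47.] [125 119 114]
235 200 [473.  83.   9.] [139 136 126]
300 180 [699.  78.  82.] [193 194 176]
281 197 [575. -36.  42.] [100  93  89]
281 209 [615. -13.  46.] [94 89 86]
305 207 [548.  29.   9.] [140 145 143]
320 205 [517.  62.   5.] [141 146 142]
308 230 [661.  93.  77.] [137 145 133]
```

View pics/crop_side.png

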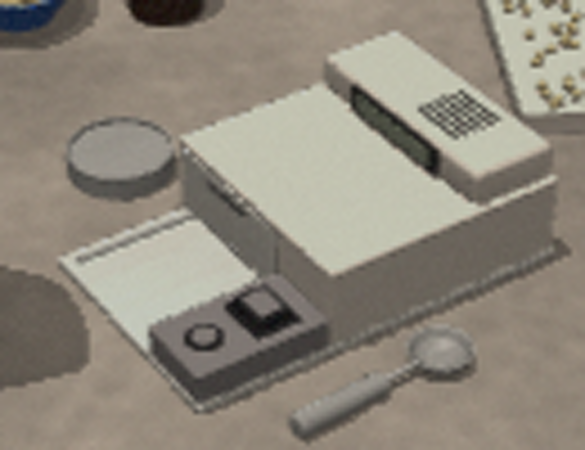

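```bash
cat >> h.py <<'E'
from scipy.spatial.transform import Rotation as R
yaw=np.radians(28.6); O=np.array([656.5,88.0]); A=np.array([[np.cos(yaw),-np.sin(yaw)],[np.sin(yaw),np.cos(yaw)]])
def a2w(x,y): return O+A@np.array([x,y])
def w2a(p): return (np.asarray(p)[...,:2]-O)@A
def rot(o): w,x,y,z=o["eef_rot"]; return R.from_quat([x,y,z,w])
def delta(o,target): # analyser x,y,z mm -> tool shift mm
    t=np.r_[a2w(*target[:2]),target[2]]
    return rot(o).as_matrix().T@(t-np.array(o["eef_pos"])*1000)
E
python3 - <<'E'
from h import *
o=readout.get_obs();Rm=rot(o).as_matrix();print(np.round(Rm,3))
w=world(np.load("side0.npz"))
p=((w-np.array(o["eef_pos"]))@Rm)*1000
m=(abs(p[...,0])<30)&(abs(p[...,1])<75)&(p[...,2]>-50)&(p[...,2]<60)
q=p[m]; print(len(q))
for lo in range(-70,71,10):
    s=q[(q[:,1]>=lo)&(q[:,1]<lo+10)]
    if len(s): print(lo,len(s),np.round(np.sort(s[:,2])[-4:]),np.round([s[:,0].min(),s[:,0].max()]))
print(delta(o,(-90,-24,200)), (rot(o).inv()*R.from_euler('z',28.6,degrees=True)*R.from_quat([1,0,0,0])).as_rotvec())
E
```

```text
[[ 0.896  0.444 -0.   ]
 [ 0.444 -0.896  0.002]
 [ 0.    -0.002 -1.   ]]
127
-50 2 [-5.  3.] [-10. -10.]
40 27 [2. 4. 5. 5.] [-10.  11.]
50 65 [-3. -2. -1.  1.] [-13.  14.]
60 6 [-48. -48. -47. -45.] [-13.  14.]
70 27 [-45. -44. -43. -42.] [-11.  10.]
[ 538.23645765 -334.44542      50.17124236] [-0.00164048 -0.00038058 -0.03940954]
```

Call:
{"method": "play_rows", "body": {"xyz": [[40, -25, 0], [90, -56, 0], [145, -90, 0], [200, -124, 10], [255, -158, 20], [310, -193, 30], [365, -227, 40], [420, -261, 50], [470, -292, 60], [515, -320, 70]], "rot": [[0, 0, -0.01], [0, 0, -0.02], [0, 0, -0.03], [0, 0, -0.039], [0, 0, -0.039], [0, 0, -0.039], [0, 0, -0.039], [0, 0, -0.039], [0, 0, -0.039], [0, 0, -0.039]], "grip": [1, 1, 1, 1, 1, 1, 1, 1, 1, 1]}}

```text
time_s: 1.35
eef_pos: [0.5724, -0.003, 0.1809]
eef_rot: [0.0, 0.969, 0.247, 0.0]
wrist_force: [0.4, 0.4, -0.1]
opening: 1.008
grasp_force: 0.0
```

```bash
python3 - <<'E'
from h import *
o=readout.get_obs();print(o["time_s"],o["eef_pos"],w2a(np.array(o["eef_pos"])*1000),np.degrees(rot(o).as_euler('zyx')),o["wrist_force"])
print(delta(o,(-90,-24,100)))
E
```

```text
1.35 [ 0.57237008 -0.00300429  0.18089721] [-117.42764673  -39.62791076] [-2.85825763e+01  2.63655482e-03  1.79990639e+02] [ 0.4064278   0.38141667 -0.07962197]
[ 27.42594761 -15.64963796  80.89358144]
```

Call:
{"method": "play_rows", "body": {"xyz": [[6, -4, 10], [14, -8, 25], [22, -13, 40], [25, -15, 50], [26, -15, 60], [26, -15, 70], [26, -15, 75], [26, -15, 80], [26, -15, 80], [26, -15, 80]], "rot": [[0, 0, 0], [0, 0, 0], [0, 0, 0], [0, 0, 0], [0, 0, 0], [0, 0, 0], [0, 0, 0], [0, 0, 0], [0, 0, 0], [0, 0, 0]], "grip": [1, 1, 1, 1, 1, 1, 1, 1, 1, 1]}}

```text
time_s: 2.6
eef_pos: [0.5875, 0.0207, 0.1017]
eef_rot: [0.0, 0.969, 0.247, 0.0]
wrist_force: [0.5, -1.0, 0.9]
opening: 1.0
grasp_force: 0.0
```

```bash
python3 - <<'E'
from h import *
o=readout.get_obs();print(o["time_s"],o["eef_pos"],w2a(np.array(o["eef_pos"])*1000),o["wrist_force"])
print(delta(o,(-90,-24,60)))
c=vision.camera("side"); w=vision.camera("wrist"); np.savez("wrist1.npz",**w); np.savez("side1.npz",**c)
b=cv2.resize(c["color"][120:240,210:350],None,fx=3.2,fy=3.2,interpolation=cv2.INTER_CUBIC)
a=cv2.resize(w["color"],(512,384))
b=b[:384,:280*1]if b.shape[1]>280 and 0 else b
im=np.zeros((384,512+b.shape[1],3),np.uint8); im[:,:512]=a; im[:b.shape[0],512:]=b
cv2.imwrite("pics/m1.png",cv2.resize(im,None,fx=.83,fy=.83)[...,::-1])
E
```

```text
2.6 [0.58750722 0.02067555 0.10166035] [-92.80215671 -26.08344157] [ 0.46954088 -1.03668836  0.9029649 ]
[ 2.7830213  -2.0978316  41.66091062]
```

View pics/m1.png

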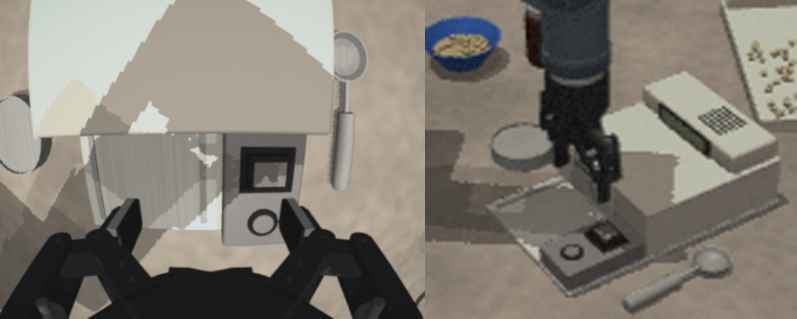

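The wrist view shows the eject key at display pixel (267,170), the round key at (262,222), the right finger over the console and the left one over the apron. I'll check the key positions with the wrist rays.

```bash
python3 - <<'E'
from h import *
o=readout.get_obs();w=np.load("wrist1.npz");K=w["camera_matrix"];H=w["hand_eye"];Rm=rot(o).as_matrix()
def cast(u,v,z):
    s=560/512/.83; u,v=u*s,v*s
    x,y=(u-K[0,2])/K[0,0],(v-K[1,2])/K[1,1]; r=np.hypot(x,y)
    d=np.array([x/r*np.sin(r),y/r*np.sin(r),np.cos(r)])
    d=Rm@H[:3,:3]@d; p=(Rm@H[:3,3]+o["eef_pos"])*1000
    q=p+d*(z-p[2])/d[2]; return np.round(w2a(q),1)
print("eject",cast(267,170,48),"meas",cast(262,222,42),"head front edge",cast(130,134,79),cast(329,135,79))
print("console corners",cast(222,133,38),cast(305,133,38))
E
```

```text
eject [-83.2 -69.6] meas [-134.2  -71. ] head front edge [-48.2  24.7] [ -48.3 -103.2]
console corners [-56.3 -34.6] [ -55.4 -102.4]
```

Call:
{"method": "play_rows", "body": {"xyz": [[2, -1, 8], [4, -2, 18], [4, -2, 28], [4, -2, 36], [4, -2, 40], [4, -2, 43], [4, -2, 45], [4, -2, 47], [4, -2, 47], [4, -2, 47]], "rot": [[0, 0, 0], [0, 0, 0], [0, 0, 0], [0, 0, 0], [0, 0, 0], [0, 0, 0], [0, 0, 0], [0, 0, 0], [0, 0, 0], [0, 0, 0]], "grip": [1, 1, 1, 1, 1, 1, 1, 1, 1, 1]}}

```text
time_s: 3.95
eef_pos: [0.59, 0.0243, 0.0545]
eef_rot: [0.0, 0.969, 0.247, 0.0]
wrist_force: [-0.7, -0.6, 0.2]
opening: 0.999
grasp_force: 0.0
```

Call:
{"method": "play_rows", "body": {"xyz": [[0, 0, 2], [0, 0, 3], [0, 0, 4], [0, 0, 5], [0, 0, 6], [0, 0, 7], [0, 0, 7.5], [0, 0, 7.5], [0, 0, 7.5], [0, 0, 7.5]], "rot": [[0, 0, 0], [0, 0, 0], [0, 0, 0], [0, 0, 0], [0, 0, 0], [0, 0, 0], [0, 0, 0], [0, 0, 0], [0, 0, 0], [0, 0, 0]], "grip": [1, 1, 1, 1, 1, 1, 1, 1, 1, 1]}}

```text
time_s: 5.2
eef_pos: [0.5897, 0.0242, 0.047]
eef_rot: [0.0, 0.969, 0.247, -0.0]
wrist_force: [-2.5, -1.0, 5.6]
opening: 1.006
grasp_force: 3.7
```

```bash
python3 - <<'E'
from h import *
o=readout.get_obs();print(w2a(np.array(o["eef_pos"])*1000),o["eef_pos"][2],A.T@o["wrist_force"][:2],o["wrist_force"][2],o["torque"])
w=vision.camera("wrist"); np.savez("wrist2.npz",**w)
cv2.imwrite("pics/m2.png",w["color"][...,::-1])
E
```

```text
[-89.17136562 -24.09772776] 0.046991151808676745 [-2.71989526  0.32536682] 5.5813044576417985 [-0.28123667  0.14066126  0.16509471]
```

View pics/m2.png

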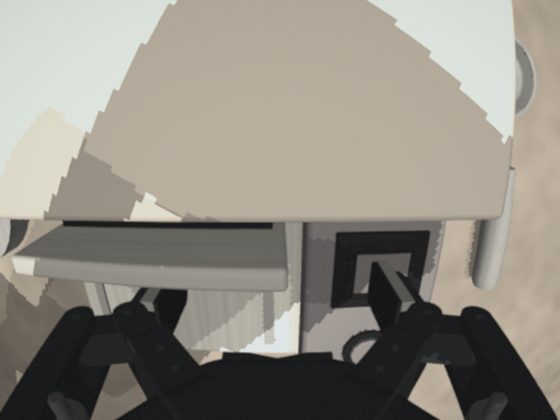

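The picture shows the drawer front out a little at about (160,265), resting against the left finger at (165,300), with the right finger still on the key at (390,280). Next I'll lift off the key and then back away slowly.

Call:
{"method": "play_rows", "body": {"xyz": [[0, 0, -1.5], [0, 0, -3], [0, 0, -4.5], [0, 0, -6], [0, 0, -7.5], [0, 0, -9], [0, 0, -10.5], [0, 0, -12], [0, 0, -12], [0, 0, -12]], "rot": [[0, 0, 0], [0, 0, 0], [0, 0, 0], [0, 0, 0], [0, 0, 0], [0, 0, 0], [0, 0, 0], [0, 0, 0], [0, 0, 0], [0, 0, 0]], "grip": [1, 1, 1, 1, 1, 1, 1, 1, 1, 1]}}

```text
time_s: 6.5
eef_pos: [0.5897, 0.0246, 0.0588]
eef_rot: [-0.0, 0.969, 0.247, -0.0]
wrist_force: [-2.5, -1.8, -1.0]
opening: 1.0
grasp_force: 1.6
```

Call:
{"method": "play_rows", "body": {"xyz": [[-1, 0, 0], [-3, 0, 0], [-5, 0, 0], [-7.5, 0, 0], [-10, 0, 0], [-12.5, 0, 0], [-15, 0, 0], [-17.5, 0, 0], [-20, 0, 0], [-22.5, 0, 0]], "rot": [[0, 0, 0], [0, 0, 0], [0, 0, 0], [0, 0, 0], [0, 0, 0], [0, 0, 0], [0, 0, 0], [0, 0, 0], [0, 0, 0], [0, 0, 0]], "grip": [1, 1, 1, 1, 1, 1, 1, 1, 1, 1]}}

```text
time_s: 7.75
eef_pos: [0.57, 0.0135, 0.0589]
eef_rot: [0.0, 0.969, 0.247, 0.0]
wrist_force: [-3.5, 0.6, -0.2]
opening: 0.999
grasp_force: 1.2
```

Still about 3 N on the finger, so the drawer is following. I'll continue.

Call:
{"method": "play_rows", "body": {"xyz": [[-2.5, 0, 0], [-5, 0, 0], [-7.5, 0, 0], [-10, 0, 0], [-12.5, 0, 0], [-15, 0, 0], [-17.5, 0, 0], [-20, 0, 0], [-22.5, 0, 0], [-25, 0, 0]], "rot": [[0, 0, 0], [0, 0, 0], [0, 0, 0], [0, 0, 0], [0, 0, 0], [0, 0, 0], [0, 0, 0], [0, 0, 0], [0, 0, 0], [0, 0, 0]], "grip": [1, 1, 1, 1, 1, 1, 1, 1, 1, 1]}}

```text
time_s: 9.0
eef_pos: [0.548, 0.0015, 0.0589]
eef_rot: [0.0, 0.969, 0.247, 0.0]
wrist_force: [-2.3, -0.5, 0.7]
opening: 1.003
grasp_force: 1.1
```

Call:
{"method": "play_rows", "body": {"xyz": [[-2.5, 0, 0], [-5, 0, 0], [-7.5, 0, 0], [-10, 0, 0], [-12.5, 0, 0], [-15, 0, 0], [-17, 0, 0], [-19, 0, 0], [-21, 0, 0], [-23, 0, 0]], "rot": [[0, 0, 0], [0, 0, 0], [0, 0, 0], [0, 0, 0], [0, 0, 0], [0, 0, 0], [0, 0, 0], [0, 0, 0], [0, 0, 0], [0, 0, 0]], "grip": [1, 1, 1, 1, 1, 1, 1, 1, 1, 1]}}

```text
time_s: 10.25
eef_pos: [0.5282, -0.0095, 0.059]
eef_rot: [0.0, 0.969, 0.247, 0.0]
wrist_force: [0.1, -0.1, 0.3]
opening: 1.001
grasp_force: 0.0
```

Call:
{"method": "play_rows", "body": {"xyz": [[-2, 0, 0], [-4, 0, 0], [-6, 0, 0], [-8, 0, 0], [-10, 0, 0], [-12, 0, 0], [-14, 0, 0], [-17, 0, 0], [-20, 0, 0], [-22, 0, 0]], "rot": [[0, 0, 0], [0, 0, 0], [0, 0, 0], [0, 0, 0], [0, 0, 0], [0, 0, 0], [0, 0, 0], [0, 0, 0], [0, 0, 0], [0, 0, 0]], "grip": [1, 1, 1, 1, 1, 1, 1, 1, 1, 1]}}

```text
time_s: 11.5
eef_pos: [0.5084, -0.02, 0.0589]
eef_rot: [-0.0, 0.969, 0.247, -0.0]
wrist_force: [-0.1, 0.6, 0.3]
opening: 1.002
grasp_force: 0.0
```

Contact has gone, as expected at the stop. I'll rise clear and check.

Call:
{"method": "play_rows", "body": {"xyz": [[-10, 0, -5], [-25, 0, -15], [-40, 0, -35], [-45, 0, -60], [-45, 0, -90], [-45, 0, -120], [-45, 0, -140], [-45, 0, -150], [-45, 0, -150], [-45, 0, -150]], "rot": [[0, 0, 0], [0, 0, 0], [0, 0, 0], [0, 0, 0], [0, 0, 0], [0, 0, 0], [0, 0, 0], [0, 0, 0], [0, 0, 0], [0, 0, 0]], "grip": [1, 1, 1, 1, 1, 1, 1, 1, 1, 1]}}

```text
time_s: 12.75
eef_pos: [0.4684, -0.0413, 0.2079]
eef_rot: [-0.0, 0.969, 0.247, -0.001]
wrist_force: [0.3, 0.3, -0.4]
opening: 1.003
grasp_force: 0.0
```

```bash
python3 - <<'E'
from h import *
o=readout.get_obs();print(o["time_s"],o["wrist_force"],o["eef_pos"],np.abs(o["dq"]).max())
c=vision.camera("side");d=vision.camera("scene")
for n,k in(("side",c),("scene",d)):
    w=world(k)*1000; a=w2a(w); m=(w[...,2]>55)&(w[...,2]<73)&(a[...,0]<-60)&(a[...,0]>-175)&(abs(a[...,1]-36)<70)
    if m.sum(): print(n,m.sum(),np.nanpercentile(a[m],[2,50,98],axis=0).round(1))
im=np.hstack([c["color"][110:260,200:360],d["color"][170:320,230:390]])
cv2.imwrite("pics/m3.png",cv2.resize(im,None,fx=2.5,fy=2.5,interpolation=cv2.INTER_CUBIC)[...,::-1])
E
```

```text
12.75 [ 0.29988671  0.26875061 -0.38267741] [ 0.46841841 -0.0412652   0.20787926] 0.008468583989173576
side 124 [[-144.8  -31.1]
 [-141.4   27. ]
 [-133.9   91.1]]
scene 251 [[-142.   -22.8]
 [-133.7   33.8]
 [-128.4   95.3]]
```

View pics/m3.png

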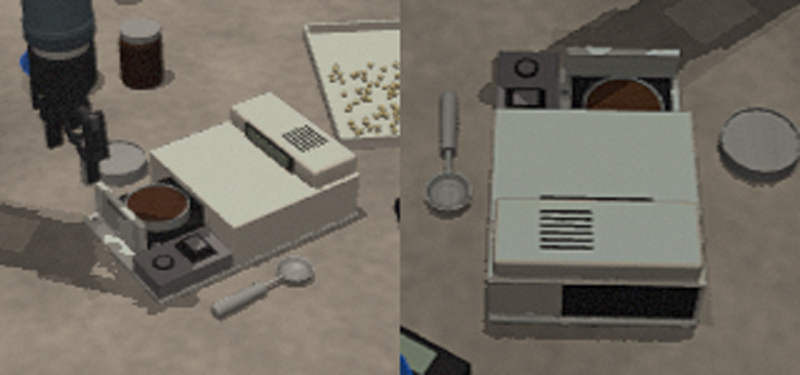

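The drawer is fully out (face at x ≈ -145 mm) with the dish of coffee seated at (158,203), the other things look undisturbed, and the hand is clear.

```bash
python3 -c "
from bench import ctrl
print(ctrl.hand_in())"
```

```text
the job is handed in; nothing more can be done
None
```

The drawer jumped out about 28 mm, came to rest against the waiting finger before the key was let up, and followed that finger to its stop; the dish is still in its seat, the hand is clear, and the job is handed in (no verdict returned).

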